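# Reverse the row of fastener jars into the dispatch rack

### The job

Move the four jars from the grey storage rack to the black dispatch rack, one to a pocket, in reverse order as counted from the racks' yellow end blocks: the jar next to the storage rack's yellow end goes into the pocket farthest from the dispatch rack's yellow end, the second goes third, the third goes second, and the last goes next to the dispatch rack's yellow end. Keep the jars upright, set them down gently without dropping them, and leave all four standing released in their pockets.

Things in the scene. Friction and masses are not known exactly. Their poses are not given: they have to be found in the camera images.
- storage_rack: Light grey fixed rack, 70 x 284 mm, any yaw; holds the jars at the start. Four square pockets in a row, centres at own y +99, +33, -33, -99 mm (x 0), 62 mm inside; 4 mm walls, tops 18 mm above the bench. Origin: middle of the row, on the bench. Own y points along the row to the yellow end block (26 mm tall, at one end only); z up. Jars stand on its coloured cards, 8 mm above the bench.
- dispatch_rack: Black fixed rack with dark grey pocket floors, 70 x 284 mm, any yaw, empty at the start. Four square pockets in a row, centres at own y +99, +33, -33, -99 mm (x 0), 62 mm inside; 4 mm walls, tops 18 mm above the bench. Origin: middle of the row, on the bench. Own y points along the row to the yellow end block (26 mm tall, at one end only); z up. Pocket floor 8 mm above the bench: a standing jar's centre is at 44 mm.
- red_jar_center (a point): Loose round grey plastic jar with a red lid, upright, 72 mm tall; body 40 mm across, the lid (top 16 mm) 41 mm across; 0.10 to 0.19 kg. This point is its centre, half-way up (36 mm above its underside); z is its axis.
- green_jar_center (a point): Loose round grey plastic jar with a green lid, upright, 72 mm tall; body 40 mm across, the lid (top 16 mm) 41 mm across; 0.10 to 0.19 kg. This point is its centre, half-way up (36 mm above its underside); z is its axis.
- blue_jar_center (a point): Loose round grey plastic jar with a blue lid, upright, 72 mm tall; body 40 mm across, the lid (top 16 mm) 41 mm across; 0.10 to 0.19 kg. This point is its centre, half-way up (36 mm above its underside); z is its axis.
- white_jar_center (a point): Loose round grey plastic jar with a white lid, upright, 72 mm tall; body 40 mm across, the lid (top 16 mm) 41 mm across; 0.10 to 0.19 kg. This point is its centre, half-way up (36 mm above its underside); z is its axis.
- tag_red: Fixed red card, 58 mm square and 2 mm thick, on the floor of the storage-rack pocket in which the red jar stands at the start; it stays there and so shows where that jar came from. Origin: centre of its underside, 6 mm above the bench.
- tag_green: Fixed green card, 58 mm square and 2 mm thick, on the floor of the storage-rack pocket in which the green jar stands at the start; it stays there and so shows where that jar came from. Origin: centre of its underside, 6 mm above the bench.
- tag_blue: Fixed blue card, 58 mm square and 2 mm thick, on the floor of the storage-rack pocket in which the blue jar stands at the start; it stays there and so shows where that jar came from. Origin: centre of its underside, 6 mm above the bench.
- tag_white: Fixed white card, 58 mm square and 2 mm thick, on the floor of the storage-rack pocket in which the white jar stands at the start; it stays there and so shows where that jar came from. Origin: centre of its underside, 6 mm above the bench.
Things that resemble listed ones, but are neither listed nor needed, are in the scene too. What is shaped like the part that bears white_jar_center but pink is not meant. What is shaped like the part that bears blue_jar_center but pink is not meant.

How it is judged:
By the outcome, as a careful person would: the job done as asked, in the order asked, and still so for the second after the job is handed in, with the robot touching nothing.
It also fails if it takes over 120 s, if anything falls off the work surface, if the arm or the gripper's body presses on something with over 40 N, if the wrist force passes 120 N, or if a joint passes its speed limit or range.

### The arm

A 6-joint arm with a two-finger parallel gripper is mounted at the origin on the work surface. World frame = base frame: x ahead of the robot, y to its left, z up, the work surface at z = 0. Lengths are in m, angles in rad, forces in N, time in s.
With the tool pointing down it reaches from about 0.35 to 0.85 m from the base axis. Payload 8.1 kg.
Tool frame: the origin (TCP) lies at the very end of the fingers, on their centre line; the grasp point (between the pads) lies 19 mm behind it (robot.pinch_z is the z of the grasp point in the tool frame, in m); z points along the fingers, y is the direction in which the jaws open and shut (so a half turn about z gives the same grasp; the last joint's range is limited). The gripper opens to 93 mm and grips with 3 to 60 N. Pads are 15 mm wide; open, the fingers measure 128 mm over their backs; the gripper's body (75 mm by 188 mm) begins 65 mm behind the grasp point.
Start: joints at [-1.227, 0.13, 1.488, -0, 1.523, -0.085], TCP at [0.249, -0.546, 0.219] pointing down, gripper open.
Joint ranges: [-2.96, 2.96], [-0.89, 2.26], [0.02, 2.5], [-1.34, 4.48], [0, 2.73], [-2.66, 2.66]. Speed limits (rad/s): [2.39, 2.39, 2.79, 3.14, 3.14, 3.14].

### API

Orientations are given as a rotation vector (axis times angle).
In Python, from plant import robot gives the robot as it stands.
- The arm moves only by the tool drive_tool, never from a script. Its argument "steps" is a list of rows, each an object of numbers: "jaw": the opening, from 0 (shut) to 1 (fully open); "tx", "ty", "tz": the shift along the tool's x, y, z scaled (see below); "turn": the turn about the tool's z scaled (see below). A call has 1 to 12 rows; each row is the pose to reach, as a shift and turn from the pose commanded when the call began, along the tool's axes at that moment, turning the shorter way round; what a row does not reach only later rows make up. The controller multiplies each number of a shift by 0.3 m and each number of a turn by 180 degrees. A row lasts 1/10 s, in which the tool goes at most 50 mm and 8.59 degrees, less where a joint would pass 70% of its speed; a pose out of reach is approached as far as the arm can. A call with a number of a shift or a turn outside -1 to 1 is refused whole. A call with a gripper value outside its range is refused whole. The fingers move at their own pace and stop on an object; "force" is the grip in N (left out, the last holds). Time passes only in rows, so rows that repeat a pose let the fingers close. It gives the time, the measured TCP pose, the force and the opening at its end, in the units of the state.
- robot.read_state(): the state, without advancing time (a new reading comes with each control period).
- robot.read_camera(name): name is "scene" or "side" or "wrist"; returns (picture, depth): 420x560x3 uint8, blue, green, red; 420x560 float32, m along the optical axis (not along the pixel's ray), 0 where there is no reading.
- robot.get_calibration(name): a dict with "fx", "fy", "cx", "cy" (pixels), "k1" (the pictures are not rectified: a ray, as slopes to the right and down, at radius r is drawn at 1 + k1 r^2 times it, then the intrinsics apply), "eye" and "attitude" of the camera in the world. Camera axes: x right, y down, z forward; pixel columns grow to the right and rows downward; lengths in m; the calibration is good to about 2 mm. A picture is of the moment at which its call begins: read the wrist's pose just before it. get_calibration takes no time and is no camera call; for the wrist camera it gives the pose at the moment of the call.
- robot.close_job(): hands the job in, once; it reports no verdict.
The state is a dict: "t": time; "q": joint angles; "dq": joint speeds; "joint_torque": joint torques, N m; "tool_pos": TCP position; "orientation": TCP orientation; "force": force on the tool from outside, world axes, zero at the start; "wrist_torque": the same for the moment, N m; "opening": finger opening in m.
Only numpy, scipy, OpenCV 4.12 (cv2) and the standard library are available. Lean on these libraries where they do the work, as an engineer would, in place of code of your own. Each camera call takes 0.05 s, during which the arm holds its last target.

## Working session

There is one attempt and no reset: what is moved stays moved. The work goes in short steps, Python scripts to look and compute and a tool call to move; the robot and the scene stay as the last step left them, time stands still between calls to the robot, and variables do not carry over. Pictures are saved under pics/ and viewed, and the job is handed in when it is done.

Besides the shell and the picture viewer there is one more tool, called as name([rows], argument=value, ...), one row to a line, values as JSON. drive_tool: Moves the arm, as the interface text tells. Its arguments: {"type":"object","properties":{"steps":{"type":"array"},"force":{"type":"number"}},"required":["steps"]}

```bash
ls; mkdir -p pics; python3 - <<'E'
from plant import robot
import cv2,json
s=robot.read_state();print(s['t'],s['tool_pos'],s['orientation'],s['opening'],robot.pinch_z)
for n in('scene','side'):
    p,d=robot.read_camera(n);cv2.imwrite(f'pics/{n}0.png',p);c=robot.get_calibration(n);print(n,c)
E
```

```text
pics
0.0 [ 0.24928357 -0.54514882  0.21760071] [-3.06792920e+00 -6.67978589e-01  3.63398250e-04] 0.09272190771030205 -0.0188
scene {'fx': 440.46953017368645, 'fy': 440.46953017368645, 'cx': 284.6364675132459, 'cy': 212.35932762213463, 'k1': -0.14678262731955907, 'eye': array([ 1.15093047, -0.35506537,  0.62900549]), 'attitude': array([-1.97170279, -1.27018807,  0.58714847])}
side {'fx': 514.6270730026662, 'fy': 514.6270730026662, 'cx': 278.04428649133683, 'cy': 203.90460865415315, 'k1': -0.01292536371277616, 'eye': array([ 0.43621728, -0.7584914 ,  0.87314485]), 'attitude': array([-2.42715574,  0.11676024, -0.06272046])}
```

View pics/scene0.png

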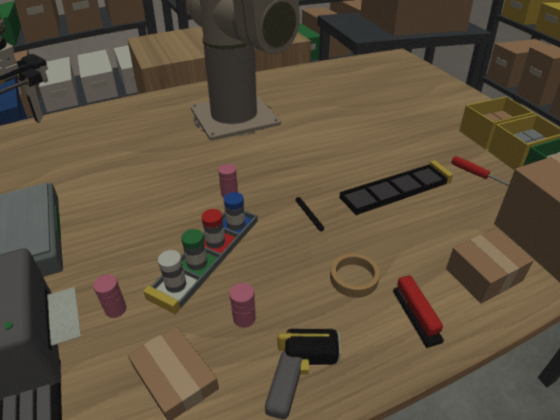

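View pics/side0.png

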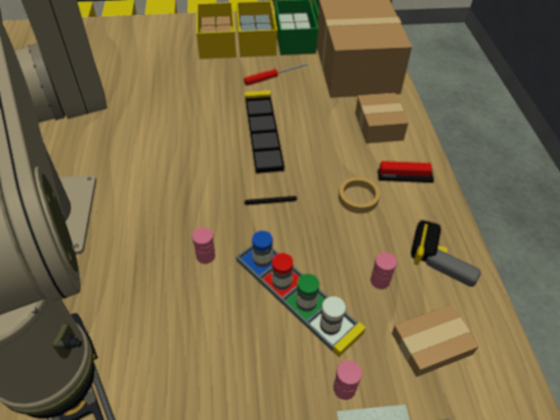

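The scene view shows the storage rack running from its yellow end at (162,297) to (255,215), with jars white, green, red, blue in that order. The empty dispatch rack has its yellow end at (440,172) and its far pocket at (358,195). Pink decoys are at (229,182), (110,296) and (242,305). In the side view the lids are white (333,308), green (308,287), red (283,265) and blue (262,243).

```bash
cat > h.py <<'E'
import numpy as np,cv2
from scipy.spatial.transform import Rotation as R
from plant import robot
def rays(c,uv):
    uv=np.asarray(uv,float).reshape(-1,1,2)
    K=np.array([[c['fx'],0,c['cx']],[0,c['fy'],c['cy']],[0,0,1]])
    # distortion: rd = r(1+k1 r^2)
    return cv2.undistortPointsIter(uv,K,np.array([c['k1'],0,0,0.]),None,None,(3,50,1e-10)).reshape(-1,2)
def world(c,uv,dep):
    n=rays(c,uv);p=np.c_[n,np.ones(len(n))]*np.asarray(dep).reshape(-1,1)
    return R.from_rotvec(c['attitude']).apply(p)+c['eye']
def plane(c,uv,z):
    n=rays(c,uv);d=R.from_rotvec(c['attitude']).apply(np.c_[n,np.ones(len(n))])
    return c['eye']+d*((z-c['eye'][2])/d[:,2])[:,None]
def cloud(name):
    c=robot.get_calibration(name);p,d=robot.read_camera(name)
    v,u=np.indices(d.shape);W=world(c,np.c_[u.ravel(),v.ravel()],d.ravel()).reshape(d.shape+(3,))
    W[d<=0]=np.nan
    return p,d,W,c
E
cat > m.py <<'E'
from h import *
import sys
for n in('side','scene'):
    p,d,W,c=cloud(n)
    hsv=cv2.cvtColor(p,cv2.COLOR_BGR2HSV);H,S,V=[hsv[...,i].astype(int) for i in range(3)]
    z=W[...,2]
    reg=(W[...,0]>.2)&(W[...,0]<.95)&(abs(W[...,1])<.75)
    print(n,'bench z',np.nanmedian(z[reg]))
    top=reg&(z>.074)&(z<.087)
    for nm,m in dict(red=((H<6)|(H>176))&(S>150),green=(H>40)&(H<90)&(S>90),blue=(H>100)&(H<130)&(S>100),white=(S<60)&(V>130),pink=(H>160)&(H<177)&(S>60)&(S<170)).items():
        mm=(m&top).astype(np.uint8)
        k,l,st,ce=cv2.connectedComponentsWithStats(mm)
        for i in range(1,k):
            if st[i,4]>60:
                q=W[l==i];(cx,cy),r=cv2.minEnclosingCircle(q[:,:2].astype(np.float32))
                pp=plane(c,np.argwhere(l==i)[:,::-1],.08);(px,py),pr=cv2.minEnclosingCircle(pp[:,:2].astype(np.float32))
                print(nm,st[i,4],ce[i].round(),'mean',q.mean(0).round(4),'circ',np.round([cx,cy,r],4),'plane',np.round([px,py,pr],4))
    yel=(H>22)&(H<34)&(S>150)&(V>90)&reg&(z>.018)&(z<.034)
    k,l,st,ce=cv2.connectedComponentsWithStats(yel.astype(np.uint8))
    for i in range(1,k):
        if st[i,4]>40: print('yellow',st[i,4],ce[i].round(),W[l==i].mean(0).round(4))
    blk=((V<60)&reg&(z>.003)&(z<.024)).astype(np.uint8)
    k,l,st,ce=cv2.connectedComponentsWithStats(cv2.morphologyEx(blk,cv2.MORPH_CLOSE,np.ones((5,5))))
    for i in range(1,k):
        if st[i,4]>600:
            m=(l==i)&(z>.014); q=W[m][:,:2].astype(np.float32)
            print('black',st[i],ce[i].round(),cv2.minAreaRect(q))
E
python3 m.py
```

```text
side bench z 0.0022167346371616548
red 312 [282. 262.] mean [ 0.51   -0.2209  0.0805] circ [ 0.5103 -0.2188  0.0207] plane [ 0.5105 -0.2204  0.0221]
green 384 [301.  15.] mean [0.6599 0.6599 0.0806] circ [0.6579 0.6551 0.1105] plane [0.6543 0.6539 0.1146]
green 344 [308. 283.] mean [ 0.5513 -0.271   0.0806] circ [ 0.552  -0.2699  0.0206] plane [ 0.551  -0.2707  0.0216]
blue 279 [262. 239.] mean [ 0.4767 -0.1651  0.0806] circ [ 0.4775 -0.1637  0.0205] plane [ 0.4772 -0.1648  0.0211]
white 371 [334. 306.] mean [ 0.589  -0.3212  0.0806] circ [ 0.5892 -0.3196  0.0207] plane [ 0.5889 -0.3206  0.0207]
yellow 175 [257.  49.] [0.5213 0.5733 0.0259]
yellow 165 [217.  51.] [0.404  0.574  0.0255]
yellow 145 [258.  93.] [0.5072 0.3627 0.0258]
yellow 329 [349. 338.] [ 0.6162 -0.3558  0.0262]
black [ 246   97   38   76 1003] [264. 135.] ((0.5102232098579407, 0.22224895656108856), (0.0663057491183281, 0.2719831168651581), 1.6291319131851196)
scene bench z 0.00011466643119678599
red 249 [211. 216.] mean [ 0.5117 -0.2179  0.0786] circ [ 0.5091 -0.2188  0.0216] plane [ 0.5132 -0.2189  0.0227]
green 18
[... 625 characters left out ...]
. 188.] ((0.5101672410964966, 0.22440031170845032), (0.07273492962121964, 0.2715194523334503), 1.7286760807037354)
black [179 213  78  94 998] [217. 253.] ((0.5402404069900513, -0.2336074858903885), (0.04949790984392166, 0.26458194851875305), 37.54978561401367)
black [495 217  65  64 651] [529. 248.] ((0.7951115965843201, 0.35977599024772644), (0.1807861328125, 0.007052197586745024), 0.09256093949079514)
black [393 287  50  61 616] [417. 322.] ((0.8273709416389465, 0.035171207040548325), (0.014607862569391727, 0.1088535413146019), 88.2522201538086)
black [  0 345  62  75 961] [ 41. 398.] ((0.7096003293991089, -0.5899204015731812), (0.09824817627668381, 0.1307210773229599), 81.33863830566406)
```

```bash
cat >> h.py <<'E'
def go(x,y,z,jaw):
    s=robot.read_state();r=R.from_rotvec(s['orientation']);M=r.as_matrix()
    d=r.inv().apply(np.array([x,y,z])-s['tool_pos'])
    cur=np.degrees(np.arctan2(M[1,1],M[0,1]));t=-((jaw-cur+180)%360-180)
    print('t',round(s['t'],2),'tcp',s['tool_pos'].round(4),'jaw',round(cur,1),'zaxis',M[:,2].round(3),'q',s['q'].round(2),'F',s['force'].round(1),'op',round(s['opening'],4))
    print('move tx %.4f ty %.4f tz %.4f turn %.4f'%(*(d/.3),t/180), 'rows',max(abs(t)/8.59,np.linalg.norm(d)/.05))
E
python3 - <<'E'
from h import *
p,d,W,c=cloud('side')
hsv=cv2.cvtColor(p,cv2.COLOR_BGR2HSV);H,S,V=[hsv[...,i].astype(int) for i in range(3)]
print(hsv[245,204],hsv[262,384])
m=((H>160)&(H<178)&(S>60)&(W[...,2]>.066)&(W[...,2]<.09)&(V>90)).astype(np.uint8)
k,l,st,ce=cv2.connectedComponentsWithStats(m)
for i in range(1,k):
    if st[i,4]>40: print(st[i,4],ce[i],W[l==i].mean(0))
cv2.imwrite('pics/crop1.png',cv2.resize(p[220:360,180:400],None,fx=3,fy=3,interpolation=2))
go(.5885,-.3203,.16,35.7)
go(.5885,-.3203,.16,35.7)
E
```

```text
[174 125  88] [174 111 188]
266 [202.19548872 236.20676692] [ 0.36186735 -0.14085911  0.07250872]
297 [385.32323232 261.68013468] [ 0.70388184 -0.23242976  0.07262925]
467 [348.55460385 372.85438972] [ 0.59392359 -0.43837342  0.07238507]
t 0.25 tcp [ 0.2494 -0.5454  0.2182] jaw -65.4 zaxis [-0.     0.001 -1.   ] q [-1.23  0.13  1.49  0.    1.52 -0.09] F [-1.   0.3  0.2] op 0.0929
move tx 1.3400 ty -0.2124 tz 0.1941 turn -0.5619 rows 11.773425360730608
t 0.25 tcp [ 0.2494 -0.5454  0.2182] jaw -65.4 zaxis [-0.     0.001 -1.   ] q [-1.23  0.13  1.49  0.    1.52 -0.09] F [-1.   0.3  0.2] op 0.0929
move tx 1.3400 ty -0.2124 tz 0.1941 turn -0.5619 rows 11.773425360730608
```

View pics/crop1.png

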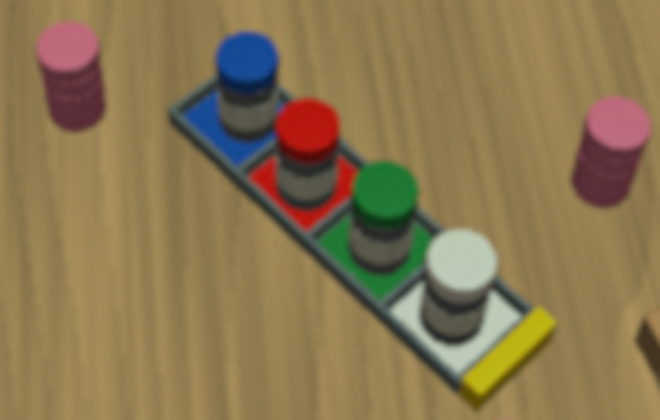

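Crop: counted from the yellow end (lower right), the jars are white (460,255), green (385,190), red (307,130) and blue (247,62), each on a card of its own colour. The pink jars lie outside the rack. White goes first, into the far dispatch pocket.

drive_tool([
  {"tx":1.0,"ty":-0.212,"tz":0,"turn":-0.56,"jaw":0.75},
  {"tx":1.0,"ty":-0.212,"tz":0,"turn":-0.56,"jaw":0.75},
  {"tx":1.0,"ty":-0.212,"tz":0,"turn":-0.56,"jaw":0.75},
  {"tx":1.0,"ty":-0.212,"tz":0,"turn":-0.56,"jaw":0.75},
  {"tx":1.0,"ty":-0.212,"tz":0,"turn":-0.56,"jaw":0.75},
  {"tx":1.0,"ty":-0.212,"tz":0,"turn":-0.56,"jaw":0.75},
  {"tx":1.0,"ty":-0.212,"tz":0,"turn":-0.56,"jaw":0.75},
  {"tx":1.0,"ty":-0.212,"tz":0,"turn":-0.56,"jaw":0.75},
  {"tx":1.0,"ty":-0.212,"tz":0,"turn":-0.56,"jaw":0.75},
  {"tx":1.0,"ty":-0.212,"tz":0,"turn":-0.56,"jaw":0.75},
  {"tx":1.0,"ty":-0.212,"tz":0,"turn":-0.56,"jaw":0.75},
  {"tx":1.0,"ty":-0.212,"tz":0,"turn":-0.56,"jaw":0.75},
], force=25)

```text
t: 1.45
tool_pos: [0.4959, -0.363, 0.2184]
orientation: [-1.433, -2.795, -0.0]
force: [-0.3, -0.1, 1.1]
opening: 0.0698
```

```bash
python3 - <<'E'
from h import *
go(.5885,-.3203,.16,35.7)
p,d=robot.read_camera('wrist');cv2.imwrite('pics/w1.png',p)
E
```

```text
t 1.45 tcp [ 0.4959 -0.363   0.2184] jaw 35.7 zaxis [-0.  0. -1.] q [-0.72  0.17  1.45 -0.    1.53 -1.34] F [-0.3 -0.1  1.1] op 0.0698
move tx -0.0648 ty 0.3339 tz 0.1947 turn 0.0001 rows 2.351194453916908
```

View pics/w1.png

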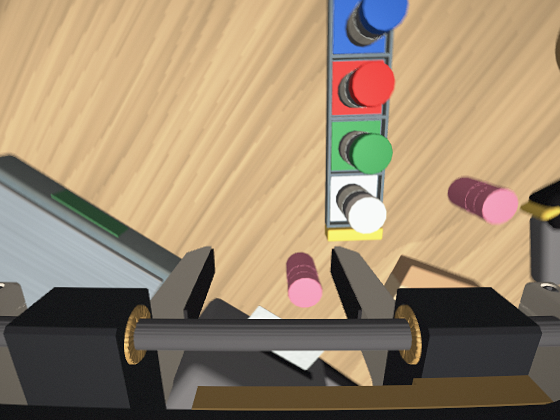

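The wrist view shows the rack aligned with the jaws and the white lid at (367,213). I'll check its position before going down.

```bash
cat > w.py <<'E'
from h import *
p,d,W,c=cloud('wrist')
hsv=cv2.cvtColor(p,cv2.COLOR_BGR2HSV);H,S,V=[hsv[...,i].astype(int) for i in range(3)]
z=W[...,2];top=(z>.074)&(z<.087)
for nm,m in dict(red=((H<6)|(H>176))&(S>150),green=(H>40)&(H<90)&(S>90),blue=(H>100)&(H<130)&(S>100),white=(S<60)&(V>130)).items():
    mm=(m&top).astype(np.uint8);k,l,st,ce=cv2.connectedComponentsWithStats(mm)
    for i in range(1,k):
        if 400<st[i,4]<6000:
            uv=np.argwhere(l==i)[:,::-1];q=W[l==i];pp=plane(c,uv,.08);(px,py),pr=cv2.minEnclosingCircle(pp[:,:2].astype(np.float32))
            print(nm,st[i,4],ce[i].round(),'mean',q.mean(0).round(4),'plane circ',np.round([px,py,pr],4))
E
python3 w.py
```

```text
red 1557 [374.  85.] mean [ 0.5085 -0.2189  0.0799] plane circ [ 0.5086 -0.219   0.0206]
green 1343 [372. 155.] mean [ 0.5495 -0.269   0.08  ] plane circ [ 0.5495 -0.2689  0.0211]
blue 1302 [386.  14.] mean [ 0.4784 -0.1678  0.0797] plane circ [ 0.476  -0.1643  0.0208]
white 1081 [366. 215.] mean [ 0.5871 -0.3201  0.0799] plane circ [ 0.587  -0.3203  0.0207]
```

drive_tool([
  {"tx":-0.063,"ty":0.332,"tz":0,"turn":0,"jaw":0.75},
  {"tx":-0.063,"ty":0.332,"tz":0,"turn":0,"jaw":0.75},
  {"tx":-0.063,"ty":0.332,"tz":0.1,"turn":0,"jaw":0.75},
  {"tx":-0.063,"ty":0.332,"tz":0.2,"turn":0,"jaw":0.75},
  {"tx":-0.063,"ty":0.332,"tz":0.3,"turn":0,"jaw":0.75},
  {"tx":-0.063,"ty":0.332,"tz":0.4,"turn":0,"jaw":0.75},
  {"tx":-0.063,"ty":0.332,"tz":0.5,"turn":0,"jaw":0.75},
  {"tx":-0.063,"ty":0.332,"tz":0.58,"turn":0,"jaw":0.75},
  {"tx":-0.063,"ty":0.332,"tz":0.618,"turn":0,"jaw":0.75},
  {"tx":-0.063,"ty":0.332,"tz":0.618,"turn":0,"jaw":0.75},
  {"tx":-0.063,"ty":0.332,"tz":0.618,"turn":0,"jaw":0.75},
])

```text
t: 2.65
tool_pos: [0.5886, -0.3212, 0.0344]
orientation: [1.443, 2.789, -0.0]
force: [0.5, -0.8, 0.2]
opening: 0.0695
```

drive_tool([
  {"jaw":0.3,"tz":0},
  {"jaw":0.3,"tz":0},
  {"jaw":0.3,"tz":0},
  {"jaw":0.3,"tz":0},
  {"jaw":0.3,"tz":0},
  {"jaw":0.3,"tz":0},
  {"jaw":0.3,"tz":0},
  {"jaw":0.3,"tz":0},
], force=25)

```text
schema error: expected keys jaw, tx, ty, tz, turn
```

```bash
python3 - <<'E'
from h import *
go(.513,.123,.20,1.6)
E
```

```text
t 2.65 tcp [ 0.5886 -0.3212  0.0344] jaw 35.3 zaxis [ 0.001 -0.001 -1.   ] q [-0.58  0.46  1.44  0.    1.24 -1.19] F [ 0.5 -0.8  0.2] op 0.0695
move tx 1.3536 ty 0.6502 tz -0.5533 turn 0.1872 rows 9.601869001489959
```

drive_tool([
  {"jaw":0.3,"tx":0,"ty":0,"tz":0,"turn":0},
  {"jaw":0.3,"tx":0,"ty":0,"tz":0,"turn":0},
  {"jaw":0.3,"tx":0,"ty":0,"tz":0,"turn":0},
  {"jaw":0.3,"tx":0,"ty":0,"tz":0,"turn":0},
  {"jaw":0.3,"tx":0,"ty":0,"tz":0,"turn":0},
  {"jaw":0.3,"tx":0,"ty":0,"tz":0,"turn":0},
  {"jaw":0.3,"tx":0,"ty":0,"tz":0,"turn":0},
  {"jaw":0.3,"tx":0,"ty":0,"tz":0,"turn":0},
], force=25)

```text
t: 3.45
tool_pos: [0.5884, -0.321, 0.0338]
orientation: [1.441, 2.791, -0.0]
force: [-1.1, 0.0, 5.8]
opening: 0.0406
```

drive_tool([
  {"jaw":0.3,"tx":0,"ty":0,"tz":-0.08,"turn":0},
  {"jaw":0.3,"tx":0,"ty":0,"tz":-0.18,"turn":0},
  {"jaw":0.3,"tx":0,"ty":0,"tz":-0.3,"turn":0},
  {"jaw":0.3,"tx":0,"ty":0,"tz":-0.42,"turn":0},
  {"jaw":0.3,"tx":0,"ty":0,"tz":-0.55,"turn":0},
  {"jaw":0.3,"tx":0,"ty":0,"tz":-0.55,"turn":0},
])

```text
t: 4.05
tool_pos: [0.5907, -0.3226, 0.2054]
orientation: [1.437, 2.782, -0.002]
force: [1.1, -0.2, -0.2]
opening: 0.0409
```

```bash
python3 - <<'E'
from h import *
go(.513,.123,.20,1.6)
E
```

```text
t 4.05 tcp [ 0.5907 -0.3226  0.2054] jaw 35.4 zaxis [ 0.008 -0.005 -1.   ] q [-0.58  0.32  1.29 -0.    1.52 -1.19] F [ 1.1 -0.2 -0.2] op 0.0409
move tx 1.3611 ty 0.6485 tz 0.0078 turn 0.1876 rows 9.046438103756945
```

drive_tool([
  {"jaw":0.3,"tx":0.04,"ty":0.02,"tz":0,"turn":0.01},
  {"jaw":0.3,"tx":0.12,"ty":0.06,"tz":0,"turn":0.03},
  {"jaw":0.3,"tx":0.22,"ty":0.11,"tz":0,"turn":0.05},
  {"jaw":0.3,"tx":0.33,"ty":0.165,"tz":0,"turn":0.08},
  {"jaw":0.3,"tx":0.44,"ty":0.22,"tz":0,"turn":0.11},
  {"jaw":0.3,"tx":0.55,"ty":0.275,"tz":0,"turn":0.14},
  {"jaw":0.3,"tx":0.66,"ty":0.33,"tz":0,"turn":0.17},
  {"jaw":0.3,"tx":0.76,"ty":0.38,"tz":0,"turn":0.187},
  {"jaw":0.3,"tx":0.84,"ty":0.42,"tz":0,"turn":0.187},
  {"jaw":0.3,"tx":0.89,"ty":0.445,"tz":0,"turn":0.187},
  {"jaw":0.3,"tx":0.9,"ty":0.45,"tz":0,"turn":0.187},
  {"jaw":0.3,"tx":0.9,"ty":0.45,"tz":0,"turn":0.187},
])

```text
t: 5.25
tool_pos: [0.5417, -0.0227, 0.1977]
orientation: [-2.187, -2.255, 0.001]
force: [0.3, 0.0, -2.0]
opening: 0.0403
```

```bash
python3 - <<'E'
from h import *
go(.513,.123,.20,1.6)
p,d=robot.read_camera('wrist');cv2.imwrite('pics/w2.png',p)
go(.513,.123,.20,1.6)
E
```

```text
t 5.25 tcp [ 0.5417 -0.0227  0.1977] jaw 1.8 zaxis [-0.001 -0.    -1.   ] q [-0.14 -0.01  1.68 -0.    1.48 -0.17] F [ 0.3  0.  -2. ] op 0.0403
move tx 0.4884 ty -0.0807 tz -0.0079 turn 0.0009 rows 2.970358192983865
t 5.3 tcp [ 0.5419 -0.0233  0.1979] jaw 1.7 zaxis [-0.    -0.001 -1.   ] q [-0.14 -0.01  1.68 -0.    1.48 -0.17] F [-0.3 -0.7 -1.9] op 0.0404
move tx 0.4904 ty -0.0817 tz -0.0074 turn 0.0006 rows 2.98305458314991
```

View pics/w2.png

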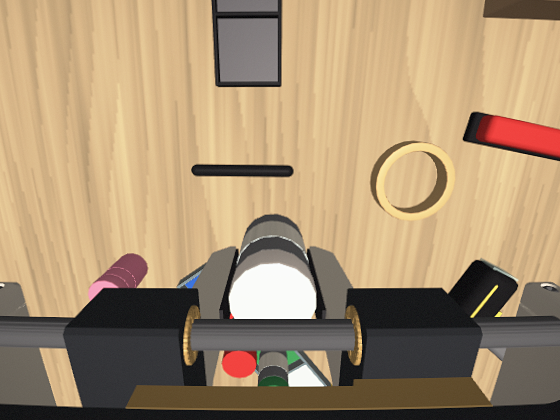

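The white jar is held upright. The near end of the dispatch rack shows its corners at about (217,86) and (281,86), so I'll check the rack pose from these.

```bash
python3 - <<'E'
from h import *
c=robot.get_calibration('wrist')
P=plane(c,[[217,86],[281,86],[213,2],[280,2]],.018);print(P.round(4)); 
m=(P[0]+P[1])/2;u=P[2]+P[3]-P[0]-P[1];print(m, np.degrees(np.arctan2(-(P[2]-P[0])[0],(P[2]-P[0])[1])),np.degrees(np.arctan2(-(P[3]-P[1])[0],(P[3]-P[1])[1])))
o=np.array([-.028,.9996]);print('pocket -99',m[:2]+o*.035)
E
```

```text
[[0.4811 0.0867 0.018 ]
 [0.5488 0.0886 0.018 ]
 [0.4785 0.1653 0.018 ]
 [0.5449 0.167  0.018 ]]
[0.51493884 0.08765616 0.018     ] 1.9045330974581949 2.819788644703088
pocket -99 [0.51395884 0.12264216]
```

drive_tool([
  {"jaw":0.3,"tx":0.06,"ty":-0.01,"tz":0,"turn":0},
  {"jaw":0.3,"tx":0.18,"ty":-0.03,"tz":0,"turn":0},
  {"jaw":0.3,"tx":0.3,"ty":-0.05,"tz":0,"turn":0},
  {"jaw":0.3,"tx":0.4,"ty":-0.067,"tz":0,"turn":0},
  {"jaw":0.3,"tx":0.46,"ty":-0.077,"tz":0,"turn":0},
  {"jaw":0.3,"tx":0.49,"ty":-0.081,"tz":0,"turn":0},
  {"jaw":0.3,"tx":0.49,"ty":-0.081,"tz":0.08,"turn":0},
  {"jaw":0.3,"tx":0.49,"ty":-0.081,"tz":0.18,"turn":0},
  {"jaw":0.3,"tx":0.49,"ty":-0.081,"tz":0.28,"turn":0},
  {"jaw":0.3,"tx":0.49,"ty":-0.081,"tz":0.34,"turn":0},
  {"jaw":0.3,"tx":0.49,"ty":-0.081,"tz":0.36,"turn":0},
  {"jaw":0.3,"tx":0.49,"ty":-0.081,"tz":0.36,"turn":0},
])

```text
t: 6.5
tool_pos: [0.5129, 0.1226, 0.0894]
orientation: [-2.189, -2.252, 0.003]
force: [0.1, -0.9, -1.4]
opening: 0.0402
```

```bash
python3 - <<'E'
from h import *
p,d=robot.read_camera('side');cv2.imwrite('pics/s2.png',cv2.resize(p[60:220,180:380],None,fx=3,fy=3))
go(.513,.123,.035,2)
E
```

```text
t 6.55 tcp [0.5137 0.1229 0.0907] jaw 1.6 zaxis [ 0. -0. -1.] q [ 0.14  0.04  1.83 -0.    1.28  0.11] F [-0.1  0.3 -1.3] op 0.0405
move tx 0.0004 ty -0.0024 tz 0.1856 turn -0.0020 rows 1.113615573424792
```

View pics/s2.png

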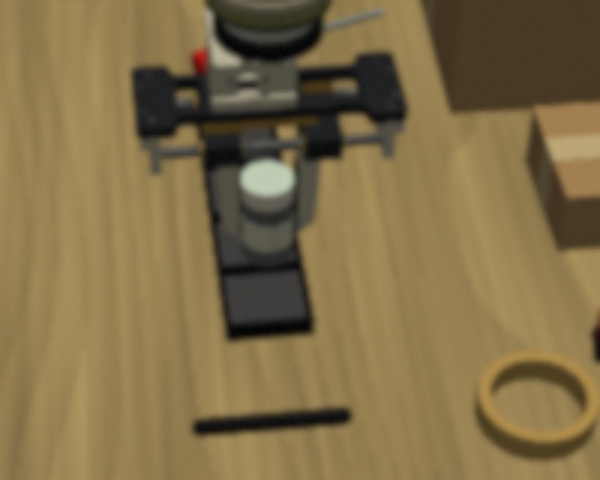

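drive_tool([
  {"jaw":0.3,"tx":0,"ty":-0.002,"tz":0.05,"turn":0},
  {"jaw":0.3,"tx":0,"ty":-0.002,"tz":0.1,"turn":0},
  {"jaw":0.3,"tx":0,"ty":-0.002,"tz":0.14,"turn":0},
  {"jaw":0.3,"tx":0,"ty":-0.002,"tz":0.16,"turn":0},
  {"jaw":0.3,"tx":0,"ty":-0.002,"tz":0.17,"turn":0},
  {"jaw":0.3,"tx":0,"ty":-0.002,"tz":0.178,"turn":0},
  {"jaw":0.3,"tx":0,"ty":-0.002,"tz":0.182,"turn":0},
  {"jaw":0.3,"tx":0,"ty":-0.002,"tz":0.184,"turn":0},
  {"jaw":0.3,"tx":0,"ty":-0.002,"tz":0.184,"turn":0},
  {"jaw":0.3,"tx":0,"ty":-0.002,"tz":0.184,"turn":0},
])

```text
t: 7.55
tool_pos: [0.5128, 0.1237, 0.0354]
orientation: [2.188, 2.254, 0.001]
force: [0.5, 0.1, -1.4]
opening: 0.0407
```

Nothing has touched yet, so I'll go down slowly to contact.

drive_tool([
  {"jaw":0.3,"tx":0,"ty":0,"tz":0.003,"turn":0},
  {"jaw":0.3,"tx":0,"ty":0,"tz":0.005,"turn":0},
  {"jaw":0.3,"tx":0,"ty":0,"tz":0.005,"turn":0},
  {"jaw":0.3,"tx":0,"ty":0,"tz":0.005,"turn":0},
])

```text
t: 7.95
tool_pos: [0.5128, 0.1237, 0.0338]
orientation: [2.188, 2.254, 0.0]
force: [0.0, -0.5, 1.4]
opening: 0.0407
```

The floor is now carrying the jar. I'll release and go up.

drive_tool([
  {"jaw":0.7,"tx":0,"ty":0,"tz":0,"turn":0},
  {"jaw":0.7,"tx":0,"ty":0,"tz":0,"turn":0},
  {"jaw":0.7,"tx":0,"ty":0,"tz":0,"turn":0},
  {"jaw":0.7,"tx":0,"ty":0,"tz":0,"turn":0},
  {"jaw":0.7,"tx":0,"ty":0,"tz":-0.06,"turn":0},
  {"jaw":0.7,"tx":0,"ty":0,"tz":-0.16,"turn":0},
  {"jaw":0.7,"tx":0,"ty":0,"tz":-0.28,"turn":0},
  {"jaw":0.7,"tx":0,"ty":0,"tz":-0.4,"turn":0},
  {"jaw":0.7,"tx":0,"ty":0,"tz":-0.5,"turn":0},
  {"jaw":0.7,"tx":0,"ty":0,"tz":-0.5,"turn":0},
])

```text
t: 8.95
tool_pos: [0.5156, 0.1241, 0.1892]
orientation: [2.184, 2.25, 0.011]
force: [0.5, -0.8, 1.0]
opening: 0.0653
```

```bash
python3 - <<'E'
from h import *
p,d=robot.read_camera('scene');cv2.imwrite('pics/c3.png',cv2.resize(p[140:320,130:480],None,fx=2,fy=2))
go(.550,-.2697,.18,35.7)
E
```

```text
t 9.0 tcp [0.5144 0.1239 0.1864] jaw 1.7 zaxis [ 0.005  0.001 -1.   ] q [ 0.14 -0.05  1.73  0.    1.45  0.11] F [ 0.1  0.1 -0.7] op 0.0652
move tx -1.3150 ty 0.0794 tz 0.0210 turn -0.1888 rows 7.905147199514613
```

View pics/c3.png

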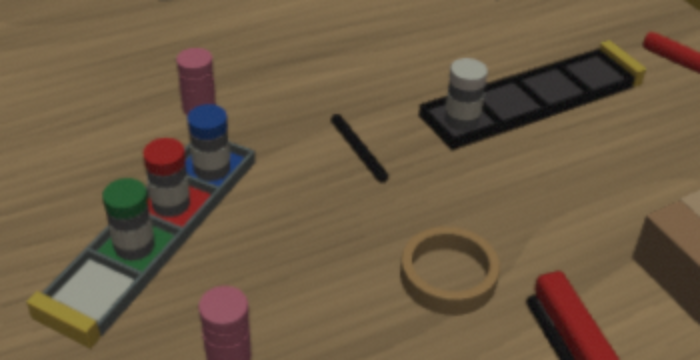

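The crop shows white standing in the far dispatch pocket (467,90). Green is next.

drive_tool([
  {"jaw":0.75,"tx":-0.1,"ty":0.006,"tz":0,"turn":-0.02},
  {"jaw":0.75,"tx":-0.25,"ty":0.015,"tz":0,"turn":-0.06},
  {"jaw":0.75,"tx":-0.4,"ty":0.024,"tz":0,"turn":-0.1},
  {"jaw":0.75,"tx":-0.55,"ty":0.033,"tz":0,"turn":-0.14},
  {"jaw":0.75,"tx":-0.7,"ty":0.042,"tz":0,"turn":-0.18},
  {"jaw":0.75,"tx":-0.85,"ty":0.051,"tz":0,"turn":-0.189},
  {"jaw":0.75,"tx":-0.95,"ty":0.057,"tz":0,"turn":-0.189},
  {"jaw":0.75,"tx":-1.0,"ty":0.06,"tz":0,"turn":-0.189},
  {"jaw":0.75,"tx":-1.0,"ty":0.06,"tz":0,"turn":-0.189},
  {"jaw":0.75,"tx":-1.0,"ty":0.06,"tz":0,"turn":-0.189},
])

```text
t: 10.0
tool_pos: [0.5391, -0.1745, 0.1826]
orientation: [-1.432, -2.794, -0.001]
force: [0.7, 1.0, -0.1]
opening: 0.0699
```

```bash
python3 - <<'E'
from h import *
go(.550,-.2697,.034,35.7)
E
```

```text
t 10.0 tcp [ 0.5391 -0.1745  0.1826] jaw 35.7 zaxis [-0.001  0.001 -1.   ] q [-0.4   0.06  1.63  0.    1.45 -1.03] F [ 0.7  1.  -0.1] op 0.0699
move tx -0.2797 ty -0.1556 tz 0.4949 turn 0.0001 rows 3.536027841645597
```

drive_tool([
  {"jaw":0.75,"tx":-0.1,"ty":-0.055,"tz":0,"turn":0},
  {"jaw":0.75,"tx":-0.2,"ty":-0.11,"tz":0,"turn":0},
  {"jaw":0.75,"tx":-0.28,"ty":-0.156,"tz":0,"turn":0},
  {"jaw":0.75,"tx":-0.28,"ty":-0.156,"tz":0,"turn":0},
  {"jaw":0.75,"tx":-0.28,"ty":-0.156,"tz":0.1,"turn":0},
  {"jaw":0.75,"tx":-0.28,"ty":-0.156,"tz":0.22,"turn":0},
  {"jaw":0.75,"tx":-0.28,"ty":-0.156,"tz":0.34,"turn":0},
  {"jaw":0.75,"tx":-0.28,"ty":-0.156,"tz":0.44,"turn":0},
  {"jaw":0.75,"tx":-0.28,"ty":-0.156,"tz":0.49,"turn":0},
  {"jaw":0.75,"tx":-0.28,"ty":-0.156,"tz":0.495,"turn":0},
  {"jaw":0.75,"tx":-0.28,"ty":-0.156,"tz":0.495,"turn":0},
])

```text
t: 11.1
tool_pos: [0.5513, -0.2705, 0.036]
orientation: [1.431, 2.796, 0.0]
force: [0.1, 0.5, -0.0]
opening: 0.0696
```

drive_tool([
  {"jaw":0.3,"tx":0,"ty":0,"tz":0,"turn":0},
  {"jaw":0.3,"tx":0,"ty":0,"tz":0,"turn":0},
  {"jaw":0.3,"tx":0,"ty":0,"tz":0,"turn":0},
  {"jaw":0.3,"tx":0,"ty":0,"tz":0,"turn":0},
  {"jaw":0.3,"tx":0,"ty":0,"tz":0,"turn":0},
  {"jaw":0.3,"tx":0,"ty":0,"tz":0,"turn":0},
  {"jaw":0.3,"tx":0,"ty":0,"tz":0,"turn":0},
  {"jaw":0.3,"tx":0,"ty":0,"tz":0,"turn":0},
], force=25)

```text
t: 11.9
tool_pos: [0.551, -0.2714, 0.0356]
orientation: [1.432, 2.795, -0.0]
force: [0.3, 0.1, 6.2]
opening: 0.0403
```

drive_tool([
  {"jaw":0.3,"tx":0,"ty":0,"tz":-0.08,"turn":0},
  {"jaw":0.3,"tx":0,"ty":0,"tz":-0.18,"turn":0},
  {"jaw":0.3,"tx":0,"ty":0,"tz":-0.3,"turn":0},
  {"jaw":0.3,"tx":0,"ty":0,"tz":-0.42,"turn":0},
  {"jaw":0.3,"tx":0,"ty":0,"tz":-0.52,"turn":0},
  {"jaw":0.3,"tx":0,"ty":0,"tz":-0.55,"turn":0},
  {"jaw":0.3,"tx":0,"ty":0,"tz":-0.55,"turn":0},
])

```text
t: 12.6
tool_pos: [0.5511, -0.2716, 0.2009]
orientation: [1.432, 2.794, -0.0]
force: [-0.8, -0.1, -2.9]
opening: 0.041
```

```bash
python3 - <<'E'
from h import *
go(.5112,.189,.20,1.8)
p,d=robot.read_camera('wrist');cv2.imwrite('pics/w4.png',p)
E
```

```text
t 12.6 tcp [ 0.5511 -0.2716  0.2009] jaw 35.7 zaxis [ 0.002 -0.001 -1.   ] q [-0.54  0.18  1.47 -0.    1.49 -1.16] F [-0.8 -0.1 -2.9] op 0.041
move tx 1.3242 ty 0.7885 tz 0.0010 turn 0.1885 rows 9.246971275091873
```

View pics/w4.png

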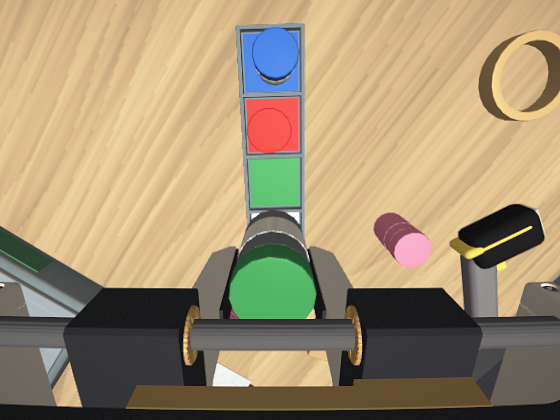

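The green jar is held, and its card is bare at (275,182).

drive_tool([
  {"jaw":0.3,"tx":0.04,"ty":0.024,"tz":0,"turn":0.01},
  {"jaw":0.3,"tx":0.12,"ty":0.071,"tz":0,"turn":0.03},
  {"jaw":0.3,"tx":0.22,"ty":0.131,"tz":0,"turn":0.05},
  {"jaw":0.3,"tx":0.33,"ty":0.196,"tz":0,"turn":0.08},
  {"jaw":0.3,"tx":0.44,"ty":0.262,"tz":0,"turn":0.11},
  {"jaw":0.3,"tx":0.55,"ty":0.327,"tz":0,"turn":0.14},
  {"jaw":0.3,"tx":0.66,"ty":0.393,"tz":0,"turn":0.17},
  {"jaw":0.3,"tx":0.76,"ty":0.452,"tz":0,"turn":0.188},
  {"jaw":0.3,"tx":0.84,"ty":0.5,"tz":0,"turn":0.188},
  {"jaw":0.3,"tx":0.9,"ty":0.536,"tz":0,"turn":0.188},
  {"jaw":0.3,"tx":0.92,"ty":0.548,"tz":0,"turn":0.188},
  {"jaw":0.3,"tx":0.92,"ty":0.548,"tz":0,"turn":0.188},
])

```text
t: 13.85
tool_pos: [0.5217, 0.0494, 0.1979]
orientation: [-2.181, -2.258, 0.004]
force: [0.4, 0.3, -1.0]
opening: 0.0407
```

```bash
python3 - <<'E'
from h import *
go(.5112,.189,.20,1.8)
p,d=robot.read_camera('wrist');cv2.imwrite('pics/w5.png',p)
E
```

```text
t 13.85 tcp [0.5217 0.0494 0.1979] jaw 2.0 zaxis [-0.003 -0.    -1.   ] q [-0.   -0.06  1.72 -0.    1.48 -0.04] F [ 0.4  0.3 -1. ] op 0.0407
move tx 0.4664 ty -0.0191 tz -0.0070 turn 0.0010 rows 2.8009553580214566
```

View pics/w5.png

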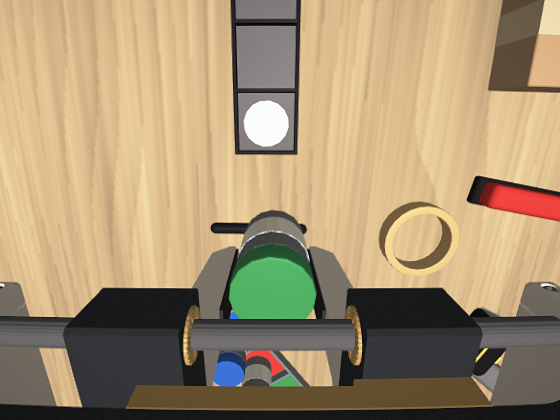

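White sits well centred at (266,123). I'll check the next pocket from its walls at rows 91 and 22.

```bash
python3 - <<'E'
from h import *
c=robot.get_calibration('wrist')
P=plane(c,[[266,91],[266,22],[237,91],[297,91],[234,22],[299,22]],.018);print(P.round(4)); print(P[2:].mean(0))
print(plane(c,[[266,123]],.08))
E
```

```text
[[0.5125 0.155  0.018 ]
 [0.5107 0.2207 0.018 ]
 [0.4817 0.154  0.018 ]
 [0.5454 0.1561 0.018 ]
 [0.4785 0.2198 0.018 ]
 [0.5439 0.2218 0.018 ]]
[0.51234917 0.1879199  0.018     ]
[[0.51469138 0.12364269 0.08      ]]
```

drive_tool([
  {"jaw":0.3,"tx":0.06,"ty":-0.002,"tz":0,"turn":0},
  {"jaw":0.3,"tx":0.18,"ty":-0.007,"tz":0,"turn":0},
  {"jaw":0.3,"tx":0.3,"ty":-0.012,"tz":0,"turn":0},
  {"jaw":0.3,"tx":0.4,"ty":-0.016,"tz":0,"turn":0},
  {"jaw":0.3,"tx":0.45,"ty":-0.018,"tz":0,"turn":0},
  {"jaw":0.3,"tx":0.465,"ty":-0.018,"tz":0,"turn":0},
  {"jaw":0.3,"tx":0.465,"ty":-0.018,"tz":0.08,"turn":0},
  {"jaw":0.3,"tx":0.465,"ty":-0.018,"tz":0.18,"turn":0},
  {"jaw":0.3,"tx":0.465,"ty":-0.018,"tz":0.28,"turn":0},
  {"jaw":0.3,"tx":0.465,"ty":-0.018,"tz":0.36,"turn":0},
  {"jaw":0.3,"tx":0.465,"ty":-0.018,"tz":0.38,"turn":0},
  {"jaw":0.3,"tx":0.465,"ty":-0.018,"tz":0.38,"turn":0},
])

```text
t: 15.1
tool_pos: [0.5123, 0.1867, 0.085]
orientation: [-2.185, -2.256, 0.004]
force: [0.0, -0.9, -0.6]
opening: 0.0403
```

```bash
python3 - <<'E'
from h import *
go(.512,.1887,.037,1.8)
E
```

```text
t 15.1 tcp [0.5123 0.1867 0.085 ] jaw 1.8 zaxis [-0.002 -0.001 -1.   ] q [ 0.26  0.09  1.78 -0.    1.27  0.22] F [ 0.  -0.9 -0.6] op 0.0403
move tx 0.0070 ty -0.0004 tz 0.1600 turn 0.0001 rows 0.9611127543174611
```

drive_tool([
  {"jaw":0.3,"tx":0.005,"ty":0,"tz":0.05,"turn":0},
  {"jaw":0.3,"tx":0.005,"ty":0,"tz":0.1,"turn":0},
  {"jaw":0.3,"tx":0.005,"ty":0,"tz":0.13,"turn":0},
  {"jaw":0.3,"tx":0.005,"ty":0,"tz":0.145,"turn":0},
  {"jaw":0.3,"tx":0.005,"ty":0,"tz":0.152,"turn":0},
  {"jaw":0.3,"tx":0.005,"ty":0,"tz":0.156,"turn":0},
  {"jaw":0.3,"tx":0.005,"ty":0,"tz":0.156,"turn":0},
  {"jaw":0.3,"tx":0.005,"ty":0,"tz":0.156,"turn":0},
  {"jaw":0.3,"tx":0.005,"ty":0,"tz":0.156,"turn":0},
])

```text
t: 16.0
tool_pos: [0.5131, 0.1897, 0.0397]
orientation: [2.184, 2.258, 0.001]
force: [-0.3, -0.7, -2.3]
opening: 0.0407
```

drive_tool([
  {"jaw":0.3,"tx":0,"ty":0,"tz":0.003,"turn":0},
  {"jaw":0.3,"tx":0,"ty":0,"tz":0.005,"turn":0},
  {"jaw":0.3,"tx":0,"ty":0,"tz":0.005,"turn":0},
  {"jaw":0.3,"tx":0,"ty":0,"tz":0.005,"turn":0},
])

```text
t: 16.4
tool_pos: [0.5128, 0.1896, 0.0377]
orientation: [-2.185, -2.258, 0.0]
force: [-0.3, -0.1, -2.2]
opening: 0.0407
```

Still no contact; the jar was gripped at z 0.0356.

drive_tool([
  {"jaw":0.3,"tx":0,"ty":0,"tz":0.003,"turn":0},
  {"jaw":0.3,"tx":0,"ty":0,"tz":0.006,"turn":0},
  {"jaw":0.3,"tx":0,"ty":0,"tz":0.006,"turn":0},
  {"jaw":0.3,"tx":0,"ty":0,"tz":0.006,"turn":0},
])

```text
t: 16.8
tool_pos: [0.5128, 0.1896, 0.0359]
orientation: [-2.184, -2.258, 0.0]
force: [-0.0, -0.1, -0.8]
opening: 0.0405
```

drive_tool([
  {"jaw":0.3,"tx":0,"ty":0,"tz":0.003,"turn":0},
  {"jaw":0.3,"tx":0,"ty":0,"tz":0.003,"turn":0},
  {"jaw":0.3,"tx":0,"ty":0,"tz":0.003,"turn":0},
])

```text
t: 17.1
tool_pos: [0.513, 0.1897, 0.0356]
orientation: [2.184, 2.258, 0.0]
force: [-3.1, 0.2, 5.9]
opening: 0.0405
```

Contact made. I'll release.

drive_tool([
  {"jaw":0.7,"tx":0,"ty":0,"tz":0,"turn":0},
  {"jaw":0.7,"tx":0,"ty":0,"tz":0,"turn":0},
  {"jaw":0.7,"tx":0,"ty":0,"tz":0,"turn":0},
  {"jaw":0.7,"tx":0,"ty":0,"tz":0,"turn":0},
  {"jaw":0.7,"tx":0,"ty":0,"tz":-0.06,"turn":0},
  {"jaw":0.7,"tx":0,"ty":0,"tz":-0.16,"turn":0},
  {"jaw":0.7,"tx":0,"ty":0,"tz":-0.28,"turn":0},
  {"jaw":0.7,"tx":0,"ty":0,"tz":-0.4,"turn":0},
  {"jaw":0.7,"tx":0,"ty":0,"tz":-0.5,"turn":0},
  {"jaw":0.7,"tx":0,"ty":0,"tz":-0.5,"turn":0},
  {"jaw":0.7,"tx":0,"ty":0,"tz":-0.5,"turn":0},
])

```text
t: 18.2
tool_pos: [0.5133, 0.1897, 0.1857]
orientation: [2.184, 2.257, 0.002]
force: [-0.2, 0.3, 0.1]
opening: 0.0655
```

```bash
python3 - <<'E'
from h import *
go(.5095,-.2195,.18,35.7)
p,d=robot.read_camera('scene');cv2.imwrite('pics/c6.png',cv2.resize(p[140:320,130:480],None,fx=2,fy=2))
E
```

```text
t 18.2 tcp [0.5133 0.1897 0.1857] jaw 1.9 zaxis [ 0.002  0.    -1.   ] q [0.26 0.   1.68 0.   1.46 0.23] F [-0.2  0.3  0.1] op 0.0655
move tx -1.3630 ty -0.0578 tz 0.0182 turn -0.1878 rows 8.186075491744509
```

View pics/c6.png

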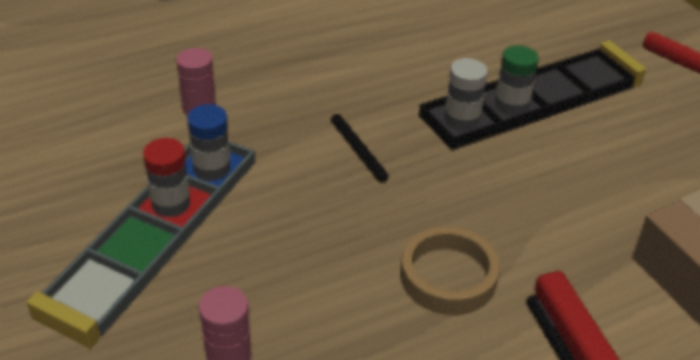

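The crop shows green (518,75) standing beside white (467,90). Red is next.

drive_tool([
  {"jaw":0.75,"tx":-0.1,"ty":-0.004,"tz":0,"turn":-0.02},
  {"jaw":0.75,"tx":-0.25,"ty":-0.01,"tz":0,"turn":-0.06},
  {"jaw":0.75,"tx":-0.4,"ty":-0.017,"tz":0,"turn":-0.1},
  {"jaw":0.75,"tx":-0.55,"ty":-0.023,"tz":0,"turn":-0.14},
  {"jaw":0.75,"tx":-0.7,"ty":-0.03,"tz":0,"turn":-0.18},
  {"jaw":0.75,"tx":-0.85,"ty":-0.036,"tz":0,"turn":-0.188},
  {"jaw":0.75,"tx":-0.95,"ty":-0.04,"tz":0,"turn":-0.188},
  {"jaw":0.75,"tx":-1.0,"ty":-0.042,"tz":0,"turn":-0.188},
  {"jaw":0.75,"tx":-1.0,"ty":-0.042,"tz":0,"turn":-0.188},
  {"jaw":0.75,"tx":-1.0,"ty":-0.042,"tz":0,"turn":-0.188},
])

```text
t: 19.25
tool_pos: [0.5097, -0.1096, 0.184]
orientation: [-1.432, -2.794, -0.001]
force: [0.7, 0.4, -0.2]
opening: 0.0695
```

```bash
python3 - <<'E'
from h import *
go(.5095,-.2195,.034,35.7)
E
```

```text
t 19.25 tcp [ 0.5097 -0.1096  0.184 ] jaw 35.7 zaxis [-0.002  0.001 -1.   ] q [-0.31 -0.06  1.75  0.    1.46 -0.93] F [ 0.7  0.4 -0.2] op 0.0695
move tx -0.2980 ty -0.2140 tz 0.4996 turn 0.0001 rows 3.7188597706342743
```

drive_tool([
  {"jaw":0.75,"tx":-0.1,"ty":-0.072,"tz":0,"turn":0},
  {"jaw":0.75,"tx":-0.2,"ty":-0.144,"tz":0,"turn":0},
  {"jaw":0.75,"tx":-0.298,"ty":-0.214,"tz":0,"turn":0},
  {"jaw":0.75,"tx":-0.298,"ty":-0.214,"tz":0,"turn":0},
  {"jaw":0.75,"tx":-0.298,"ty":-0.214,"tz":0.1,"turn":0},
  {"jaw":0.75,"tx":-0.298,"ty":-0.214,"tz":0.22,"turn":0},
  {"jaw":0.75,"tx":-0.298,"ty":-0.214,"tz":0.34,"turn":0},
  {"jaw":0.75,"tx":-0.298,"ty":-0.214,"tz":0.44,"turn":0},
  {"jaw":0.75,"tx":-0.298,"ty":-0.214,"tz":0.49,"turn":0},
  {"jaw":0.75,"tx":-0.298,"ty":-0.214,"tz":0.5,"turn":0},
  {"jaw":0.75,"tx":-0.298,"ty":-0.214,"tz":0.5,"turn":0},
])

```text
t: 20.35
tool_pos: [0.5108, -0.22, 0.0356]
orientation: [1.431, 2.796, 0.0]
force: [0.5, 0.2, 0.7]
opening: 0.0695
```

drive_tool([
  {"jaw":0.3,"tx":0,"ty":0,"tz":0,"turn":0},
  {"jaw":0.3,"tx":0,"ty":0,"tz":0,"turn":0},
  {"jaw":0.3,"tx":0,"ty":0,"tz":0,"turn":0},
  {"jaw":0.3,"tx":0,"ty":0,"tz":0,"turn":0},
  {"jaw":0.3,"tx":0,"ty":0,"tz":0,"turn":0},
  {"jaw":0.3,"tx":0,"ty":0,"tz":0,"turn":0},
  {"jaw":0.3,"tx":0,"ty":0,"tz":0,"turn":0},
  {"jaw":0.3,"tx":0,"ty":0,"tz":0,"turn":0},
], force=25)

```text
t: 21.15
tool_pos: [0.5107, -0.221, 0.0357]
orientation: [1.432, 2.795, -0.0]
force: [-1.1, 1.1, 5.5]
opening: 0.0405
```

drive_tool([
  {"jaw":0.3,"tx":0,"ty":0,"tz":-0.08,"turn":0},
  {"jaw":0.3,"tx":0,"ty":0,"tz":-0.18,"turn":0},
  {"jaw":0.3,"tx":0,"ty":0,"tz":-0.3,"turn":0},
  {"jaw":0.3,"tx":0,"ty":0,"tz":-0.42,"turn":0},
  {"jaw":0.3,"tx":0,"ty":0,"tz":-0.52,"turn":0},
  {"jaw":0.3,"tx":0,"ty":0,"tz":-0.55,"turn":0},
  {"jaw":0.3,"tx":0,"ty":0,"tz":-0.55,"turn":0},
])

```text
t: 21.85
tool_pos: [0.5108, -0.2211, 0.2009]
orientation: [1.432, 2.794, -0.0]
force: [0.6, -0.6, -2.1]
opening: 0.0404
```

```bash
python3 - <<'E'
from h import *
go(.510,.2545,.20,1.8)
p,d=robot.read_camera('wrist');cv2.imwrite('pics/w7.png',p)
E
```

```text
t 21.85 tcp [ 0.5108 -0.2211  0.2009] jaw 35.7 zaxis [ 0.002 -0.001 -1.   ] q [-0.5   0.02  1.64  0.    1.48 -1.12] F [ 0.6 -0.6 -2.1] op 0.0404
move tx 1.2886 ty 0.9235 tz 0.0012 turn 0.1885 rows 9.511869698534833
```

View pics/w7.png

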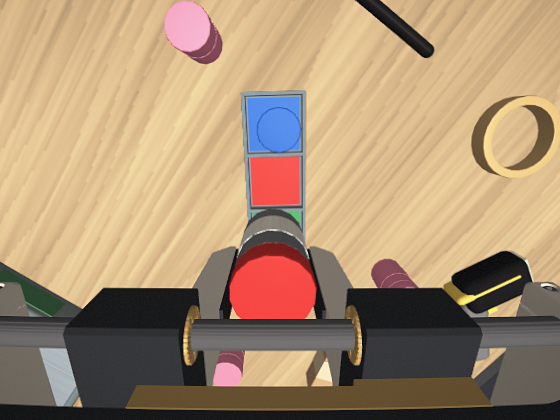

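Red is held. Its card is bare at (275,182), and blue stays at (278,130).

drive_tool([
  {"jaw":0.3,"tx":0.04,"ty":0.029,"tz":0,"turn":0.01},
  {"jaw":0.3,"tx":0.12,"ty":0.086,"tz":0,"turn":0.03},
  {"jaw":0.3,"tx":0.22,"ty":0.158,"tz":0,"turn":0.05},
  {"jaw":0.3,"tx":0.33,"ty":0.237,"tz":0,"turn":0.08},
  {"jaw":0.3,"tx":0.44,"ty":0.315,"tz":0,"turn":0.11},
  {"jaw":0.3,"tx":0.55,"ty":0.394,"tz":0,"turn":0.14},
  {"jaw":0.3,"tx":0.66,"ty":0.473,"tz":0,"turn":0.17},
  {"jaw":0.3,"tx":0.76,"ty":0.545,"tz":0,"turn":0.188},
  {"jaw":0.3,"tx":0.84,"ty":0.602,"tz":0,"turn":0.188},
  {"jaw":0.3,"tx":0.9,"ty":0.645,"tz":0,"turn":0.188},
  {"jaw":0.3,"tx":0.92,"ty":0.659,"tz":0,"turn":0.188},
  {"jaw":0.3,"tx":0.92,"ty":0.659,"tz":0,"turn":0.188},
])

```text
t: 23.1
tool_pos: [0.5082, 0.1193, 0.1976]
orientation: [-2.181, -2.258, 0.005]
force: [-0.9, 0.2, -1.6]
opening: 0.0405
```

```bash
python3 - <<'E'
from h import *
p,d=robot.read_camera('wrist');cv2.imwrite('pics/w8.png',p)
go(.510,.2545,.20,1.8)
E
```

```text
t 23.15 tcp [0.5086 0.1185 0.1982] jaw 1.9 zaxis [-0.003 -0.001 -1.   ] q [ 0.13 -0.07  1.73 -0.    1.48  0.1 ] F [ 0.1 -0.6 -1.6] op 0.0406
move tx 0.4530 ty 0.0200 tz -0.0065 turn 0.0008 rows 2.7210522150336893
```

View pics/w8.png

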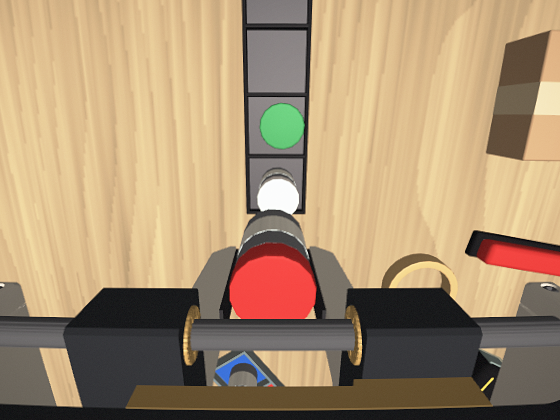

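```bash
python3 - <<'E'
from h import *
c=robot.get_calibration('wrist')
P=plane(c,[[248,95],[308,95],[245,25],[310,25]],.018);print(P.round(4)); print(P.mean(0))
print(plane(c,[[282,126]],.08))
E
```

```text
[[0.4799 0.2202 0.018 ]
 [0.5438 0.2223 0.018 ]
 [0.476  0.2871 0.018 ]
 [0.5415 0.2893 0.018 ]]
[0.51027504 0.25472385 0.018     ]
[[0.51557898 0.19139344 0.08      ]]
```

drive_tool([
  {"jaw":0.3,"tx":0.06,"ty":0.003,"tz":0,"turn":0},
  {"jaw":0.3,"tx":0.18,"ty":0.008,"tz":0,"turn":0},
  {"jaw":0.3,"tx":0.3,"ty":0.013,"tz":0,"turn":0},
  {"jaw":0.3,"tx":0.4,"ty":0.018,"tz":0,"turn":0},
  {"jaw":0.3,"tx":0.44,"ty":0.02,"tz":0,"turn":0},
  {"jaw":0.3,"tx":0.453,"ty":0.02,"tz":0,"turn":0},
  {"jaw":0.3,"tx":0.453,"ty":0.02,"tz":0.08,"turn":0},
  {"jaw":0.3,"tx":0.453,"ty":0.02,"tz":0.18,"turn":0},
  {"jaw":0.3,"tx":0.453,"ty":0.02,"tz":0.28,"turn":0},
  {"jaw":0.3,"tx":0.453,"ty":0.02,"tz":0.36,"turn":0},
  {"jaw":0.3,"tx":0.453,"ty":0.02,"tz":0.38,"turn":0},
  {"jaw":0.3,"tx":0.453,"ty":0.02,"tz":0.38,"turn":0},
])

```text
t: 24.35
tool_pos: [0.5105, 0.2532, 0.085]
orientation: [-2.185, -2.256, 0.004]
force: [-0.8, 0.3, -0.2]
opening: 0.0409
```

```bash
python3 - <<'E'
from h import *
go(.5102,.2547,.038,1.8)
E
```

```text
t 24.35 tcp [0.5105 0.2532 0.085 ] jaw 1.8 zaxis [-0.002 -0.001 -1.   ] q [ 0.37  0.16  1.71 -0.    1.28  0.34] F [-0.8  0.3 -0.2] op 0.0409
move tx 0.0053 ty -0.0003 tz 0.1567 turn 0.0001 rows 0.9408286844703685
```

drive_tool([
  {"jaw":0.3,"tx":0.003,"ty":0,"tz":0.05,"turn":0},
  {"jaw":0.3,"tx":0.003,"ty":0,"tz":0.1,"turn":0},
  {"jaw":0.3,"tx":0.003,"ty":0,"tz":0.135,"turn":0},
  {"jaw":0.3,"tx":0.003,"ty":0,"tz":0.15,"turn":0},
  {"jaw":0.3,"tx":0.003,"ty":0,"tz":0.157,"turn":0},
  {"jaw":0.3,"tx":0.003,"ty":0,"tz":0.16,"turn":0},
  {"jaw":0.3,"tx":0.003,"ty":0,"tz":0.163,"turn":0},
  {"jaw":0.3,"tx":0.003,"ty":0,"tz":0.165,"turn":0},
  {"jaw":0.3,"tx":0.003,"ty":0,"tz":0.165,"turn":0},
  {"jaw":0.3,"tx":0.003,"ty":0,"tz":0.165,"turn":0},
])

```text
t: 25.35
tool_pos: [0.5112, 0.2558, 0.0368]
orientation: [2.184, 2.258, 0.001]
force: [0.5, 0.1, -1.6]
opening: 0.0405
```

drive_tool([
  {"jaw":0.3,"tx":0,"ty":0,"tz":0.002,"turn":0},
  {"jaw":0.3,"tx":0,"ty":0,"tz":0.004,"turn":0},
  {"jaw":0.3,"tx":0,"ty":0,"tz":0.004,"turn":0},
  {"jaw":0.3,"tx":0,"ty":0,"tz":0.004,"turn":0},
])

```text
t: 25.75
tool_pos: [0.5112, 0.2558, 0.0357]
orientation: [2.184, 2.258, 0.001]
force: [-0.4, -0.2, 2.3]
opening: 0.0401
```

Contact made. I'll release and rise.

drive_tool([
  {"jaw":0.7,"tx":0,"ty":0,"tz":0,"turn":0},
  {"jaw":0.7,"tx":0,"ty":0,"tz":0,"turn":0},
  {"jaw":0.7,"tx":0,"ty":0,"tz":0,"turn":0},
  {"jaw":0.7,"tx":0,"ty":0,"tz":0,"turn":0},
  {"jaw":0.7,"tx":0,"ty":0,"tz":-0.06,"turn":0},
  {"jaw":0.7,"tx":0,"ty":0,"tz":-0.16,"turn":0},
  {"jaw":0.7,"tx":0,"ty":0,"tz":-0.28,"turn":0},
  {"jaw":0.7,"tx":0,"ty":0,"tz":-0.4,"turn":0},
  {"jaw":0.7,"tx":0,"ty":0,"tz":-0.5,"turn":0},
  {"jaw":0.7,"tx":0,"ty":0,"tz":-0.5,"turn":0},
  {"jaw":0.7,"tx":0,"ty":0,"tz":-0.5,"turn":0},
])

```text
t: 26.85
tool_pos: [0.5115, 0.2559, 0.186]
orientation: [2.184, 2.257, 0.003]
force: [-0.3, 0.5, 0.1]
opening: 0.0651
```

```bash
python3 - <<'E'
from h import *
p,d=robot.read_camera('scene');cv2.imwrite('pics/c9.png',cv2.resize(p[140:320,130:480],None,fx=2,fy=2))
go(.4768,-.1647,.18,35.7)
E
```

```text
t 26.9 tcp [0.5106 0.2555 0.1845] jaw 1.9 zaxis [-0.001 -0.    -1.   ] q [ 0.37  0.07  1.61 -0.    1.46  0.34] F [-0.5 -0.1  0.4] op 0.0649
move tx -1.3963 ty -0.1589 tz 0.0155 turn -0.1879 rows 8.43259138133146
```

View pics/c9.png

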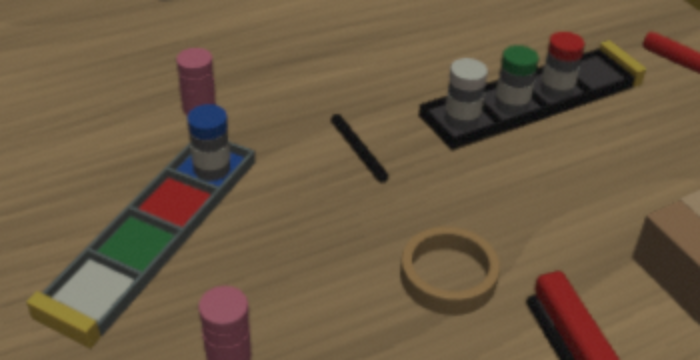

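Red (565,62) stands third, with white and green unchanged. Blue is last.

drive_tool([
  {"jaw":0.75,"tx":-0.1,"ty":-0.011,"tz":0,"turn":-0.02},
  {"jaw":0.75,"tx":-0.25,"ty":-0.028,"tz":0,"turn":-0.06},
  {"jaw":0.75,"tx":-0.4,"ty":-0.046,"tz":0,"turn":-0.1},
  {"jaw":0.75,"tx":-0.55,"ty":-0.063,"tz":0,"turn":-0.14},
  {"jaw":0.75,"tx":-0.7,"ty":-0.08,"tz":0,"turn":-0.18},
  {"jaw":0.75,"tx":-0.85,"ty":-0.097,"tz":0,"turn":-0.188},
  {"jaw":0.75,"tx":-0.95,"ty":-0.108,"tz":0,"turn":-0.188},
  {"jaw":0.75,"tx":-1.0,"ty":-0.114,"tz":0,"turn":-0.188},
  {"jaw":0.75,"tx":-1.0,"ty":-0.114,"tz":0,"turn":-0.188},
  {"jaw":0.75,"tx":-1.0,"ty":-0.114,"tz":0,"turn":-0.188},
  {"jaw":0.75,"tx":-1.0,"ty":-0.114,"tz":0,"turn":-0.188},
])

```text
t: 28.0
tool_pos: [0.4863, -0.0443, 0.1844]
orientation: [-1.431, -2.795, 0.0]
force: [0.9, -0.8, 0.6]
opening: 0.0695
```

```bash
python3 - <<'E'
from h import *
go(.4768,-.1647,.034,35.7)
E
```

```text
t 28.0 tcp [ 0.4863 -0.0443  0.1844] jaw 35.8 zaxis [-0.002  0.001 -1.   ] q [-0.2  -0.16  1.83  0.    1.46 -0.82] F [ 0.9 -0.8  0.6] op 0.0695
move tx -0.3079 ty -0.2600 tz 0.5011 turn 0.0004 rows 3.8583798640772997
```

drive_tool([
  {"jaw":0.75,"tx":-0.1,"ty":-0.085,"tz":0,"turn":0},
  {"jaw":0.75,"tx":-0.2,"ty":-0.17,"tz":0,"turn":0},
  {"jaw":0.75,"tx":-0.308,"ty":-0.26,"tz":0,"turn":0},
  {"jaw":0.75,"tx":-0.308,"ty":-0.26,"tz":0,"turn":0},
  {"jaw":0.75,"tx":-0.308,"ty":-0.26,"tz":0.1,"turn":0},
  {"jaw":0.75,"tx":-0.308,"ty":-0.26,"tz":0.22,"turn":0},
  {"jaw":0.75,"tx":-0.308,"ty":-0.26,"tz":0.34,"turn":0},
  {"jaw":0.75,"tx":-0.308,"ty":-0.26,"tz":0.44,"turn":0},
  {"jaw":0.75,"tx":-0.308,"ty":-0.26,"tz":0.49,"turn":0},
  {"jaw":0.75,"tx":-0.308,"ty":-0.26,"tz":0.5,"turn":0},
  {"jaw":0.75,"tx":-0.308,"ty":-0.26,"tz":0.5,"turn":0},
])

```text
t: 29.1
tool_pos: [0.4773, -0.1646, 0.035]
orientation: [-1.431, -2.796, -0.0]
force: [0.1, 0.4, 1.1]
opening: 0.0698
```

drive_tool([
  {"jaw":0.3,"tx":0,"ty":0,"tz":0,"turn":0},
  {"jaw":0.3,"tx":0,"ty":0,"tz":0,"turn":0},
  {"jaw":0.3,"tx":0,"ty":0,"tz":0,"turn":0},
  {"jaw":0.3,"tx":0,"ty":0,"tz":0,"turn":0},
  {"jaw":0.3,"tx":0,"ty":0,"tz":0,"turn":0},
  {"jaw":0.3,"tx":0,"ty":0,"tz":0,"turn":0},
  {"jaw":0.3,"tx":0,"ty":0,"tz":0,"turn":0},
  {"jaw":0.3,"tx":0,"ty":0,"tz":0,"turn":0},
], force=25)

```text
t: 29.9
tool_pos: [0.4779, -0.1661, 0.0359]
orientation: [1.433, 2.795, 0.0]
force: [0.1, 0.6, 5.7]
opening: 0.0406
```

drive_tool([
  {"jaw":0.3,"tx":0,"ty":0,"tz":-0.08,"turn":0},
  {"jaw":0.3,"tx":0,"ty":0,"tz":-0.18,"turn":0},
  {"jaw":0.3,"tx":0,"ty":0,"tz":-0.3,"turn":0},
  {"jaw":0.3,"tx":0,"ty":0,"tz":-0.42,"turn":0},
  {"jaw":0.3,"tx":0,"ty":0,"tz":-0.52,"turn":0},
  {"jaw":0.3,"tx":0,"ty":0,"tz":-0.55,"turn":0},
  {"jaw":0.3,"tx":0,"ty":0,"tz":-0.55,"turn":0},
])

```text
t: 30.6
tool_pos: [0.4779, -0.1661, 0.201]
orientation: [1.432, 2.794, 0.0]
force: [0.9, -0.6, -2.0]
opening: 0.0406
```

```bash
python3 - <<'E'
from h import *
go(.508,.320,.20,1.8)
p,d=robot.read_camera('wrist');cv2.imwrite('pics/w10.png',p)
E
```

```text
t 30.6 tcp [ 0.4779 -0.1661  0.201 ] jaw 35.7 zaxis [ 0.002 -0.001 -1.   ] q [-0.44 -0.12  1.77 -0.    1.49 -1.06] F [ 0.9 -0.6 -2. ] op 0.0406
move tx 1.2570 ty 1.0275 tz 0.0022 turn 0.1885 rows 9.741131293943948
```

View pics/w10.png

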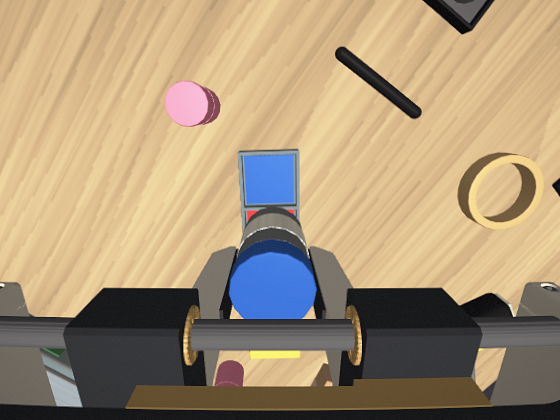

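Blue is held and its card is bare.

drive_tool([
  {"jaw":0.3,"tx":0.04,"ty":0.033,"tz":0,"turn":0.01},
  {"jaw":0.3,"tx":0.12,"ty":0.098,"tz":0,"turn":0.03},
  {"jaw":0.3,"tx":0.22,"ty":0.18,"tz":0,"turn":0.05},
  {"jaw":0.3,"tx":0.32,"ty":0.262,"tz":0,"turn":0.08},
  {"jaw":0.3,"tx":0.43,"ty":0.351,"tz":0,"turn":0.11},
  {"jaw":0.3,"tx":0.54,"ty":0.441,"tz":0,"turn":0.14},
  {"jaw":0.3,"tx":0.65,"ty":0.531,"tz":0,"turn":0.17},
  {"jaw":0.3,"tx":0.75,"ty":0.613,"tz":0,"turn":0.188},
  {"jaw":0.3,"tx":0.83,"ty":0.678,"tz":0,"turn":0.188},
  {"jaw":0.3,"tx":0.88,"ty":0.719,"tz":0,"turn":0.188},
  {"jaw":0.3,"tx":0.9,"ty":0.736,"tz":0,"turn":0.188},
  {"jaw":0.3,"tx":0.9,"ty":0.736,"tz":0,"turn":0.188},
])

```text
t: 31.85
tool_pos: [0.4978, 0.1826, 0.198]
orientation: [-2.182, -2.258, 0.005]
force: [-0.0, -1.2, -1.5]
opening: 0.0405
```

```bash
python3 - <<'E'
from h import *
p,d=robot.read_camera('wrist');cv2.imwrite('pics/w11.png',p)
go(.508,.3205,.20,1.8)
E
```

```text
t 31.9 tcp [0.4981 0.1818 0.1986] jaw 1.9 zaxis [-0.003 -0.001 -1.   ] q [ 0.25 -0.05  1.71 -0.    1.48  0.22] F [ 0.7 -0.2 -1.1] op 0.0402
move tx 0.4611 ty 0.0485 tz -0.0054 turn 0.0007 rows 2.7820963450768996
```

View pics/w11.png

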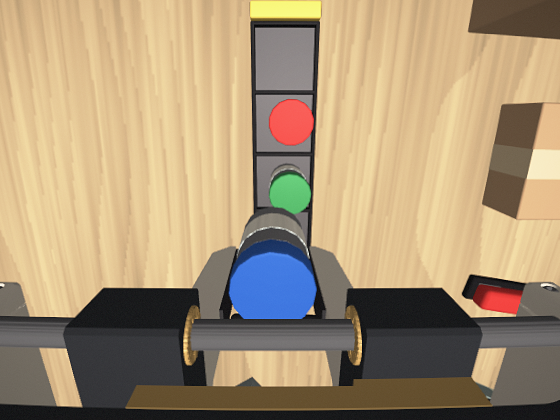

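```bash
python3 - <<'E'
from h import *
c=robot.get_calibration('wrist')
P=plane(c,[[254,92],[316,92],[252,24],[318,24]],.018);print(P.round(4)); print(P.mean(0))
print(plane(c,[[291,122]],.08))
E
```

```text
[[0.4757 0.2867 0.018 ]
 [0.5417 0.2889 0.018 ]
 [0.4726 0.3516 0.018 ]
 [0.5391 0.3538 0.018 ]]
[0.50726356 0.32026244 0.018     ]
[[0.51303375 0.25841397 0.08      ]]
```

The last pocket, beside the yellow end, measures (0.5075, 0.3203), which agrees with the plan.

drive_tool([
  {"jaw":0.3,"tx":0.06,"ty":0.006,"tz":0,"turn":0},
  {"jaw":0.3,"tx":0.18,"ty":0.018,"tz":0,"turn":0},
  {"jaw":0.3,"tx":0.3,"ty":0.03,"tz":0,"turn":0},
  {"jaw":0.3,"tx":0.4,"ty":0.04,"tz":0,"turn":0},
  {"jaw":0.3,"tx":0.445,"ty":0.045,"tz":0,"turn":0},
  {"jaw":0.3,"tx":0.458,"ty":0.046,"tz":0,"turn":0},
  {"jaw":0.3,"tx":0.458,"ty":0.046,"tz":0.08,"turn":0},
  {"jaw":0.3,"tx":0.458,"ty":0.046,"tz":0.18,"turn":0},
  {"jaw":0.3,"tx":0.458,"ty":0.046,"tz":0.28,"turn":0},
  {"jaw":0.3,"tx":0.458,"ty":0.046,"tz":0.36,"turn":0},
  {"jaw":0.3,"tx":0.458,"ty":0.046,"tz":0.38,"turn":0},
  {"jaw":0.3,"tx":0.458,"ty":0.046,"tz":0.38,"turn":0},
])

```text
t: 33.1
tool_pos: [0.5077, 0.3183, 0.0854]
orientation: [-2.186, -2.256, 0.004]
force: [0.4, 0.1, -0.2]
opening: 0.0405
```

```bash
python3 - <<'E'
from h import *
go(.5075,.3205,.038,1.8)
E
```

```text
t 33.1 tcp [0.5077 0.3183 0.0854] jaw 1.8 zaxis [-0.002 -0.001 -1.   ] q [ 0.47  0.23  1.63 -0.    1.29  0.44] F [ 0.4  0.1 -0.2] op 0.0405
move tx 0.0074 ty -0.0002 tz 0.1579 turn 0.0001 rows 0.9483704718319291
```

drive_tool([
  {"jaw":0.3,"tx":0.003,"ty":0,"tz":0.05,"turn":0},
  {"jaw":0.3,"tx":0.003,"ty":0,"tz":0.1,"turn":0},
  {"jaw":0.3,"tx":0.003,"ty":0,"tz":0.135,"turn":0},
  {"jaw":0.3,"tx":0.003,"ty":0,"tz":0.15,"turn":0},
  {"jaw":0.3,"tx":0.003,"ty":0,"tz":0.157,"turn":0},
  {"jaw":0.3,"tx":0.003,"ty":0,"tz":0.16,"turn":0},
  {"jaw":0.3,"tx":0.003,"ty":0,"tz":0.163,"turn":0},
  {"jaw":0.3,"tx":0.003,"ty":0,"tz":0.165,"turn":0},
  {"jaw":0.3,"tx":0.003,"ty":0,"tz":0.165,"turn":0},
  {"jaw":0.3,"tx":0.003,"ty":0,"tz":0.165,"turn":0},
])

```text
t: 34.1
tool_pos: [0.5083, 0.3211, 0.0371]
orientation: [2.184, 2.258, 0.001]
force: [0.0, 0.0, -0.8]
opening: 0.0405
```

drive_tool([
  {"jaw":0.3,"tx":0,"ty":0,"tz":0.002,"turn":0},
  {"jaw":0.3,"tx":0,"ty":0,"tz":0.004,"turn":0},
  {"jaw":0.3,"tx":0,"ty":0,"tz":0.004,"turn":0},
  {"jaw":0.3,"tx":0,"ty":0,"tz":0.004,"turn":0},
])

```text
t: 34.5
tool_pos: [0.5084, 0.3211, 0.036]
orientation: [2.184, 2.258, 0.001]
force: [0.3, -0.4, 3.0]
opening: 0.0409
```

drive_tool([
  {"jaw":0.7,"tx":0,"ty":0,"tz":0,"turn":0},
  {"jaw":0.7,"tx":0,"ty":0,"tz":0,"turn":0},
  {"jaw":0.7,"tx":0,"ty":0,"tz":0,"turn":0},
  {"jaw":0.7,"tx":0,"ty":0,"tz":0,"turn":0},
  {"jaw":0.7,"tx":0,"ty":0,"tz":-0.06,"turn":0},
  {"jaw":0.7,"tx":0,"ty":0,"tz":-0.16,"turn":0},
  {"jaw":0.7,"tx":0,"ty":0,"tz":-0.28,"turn":0},
  {"jaw":0.7,"tx":0,"ty":0,"tz":-0.4,"turn":0},
  {"jaw":0.7,"tx":0,"ty":0,"tz":-0.5,"turn":0},
  {"jaw":0.7,"tx":0,"ty":0,"tz":-0.5,"turn":0},
  {"jaw":0.7,"tx":0,"ty":0,"tz":-0.5,"turn":0},
])

```text
t: 35.6
tool_pos: [0.5086, 0.3212, 0.1864]
orientation: [2.184, 2.257, 0.003]
force: [1.3, -0.9, -1.2]
opening: 0.0653
```

drive_tool([
  {"jaw":0.7,"tx":-0.12,"ty":0,"tz":0,"turn":0},
  {"jaw":0.7,"tx":-0.25,"ty":0,"tz":0,"turn":0},
  {"jaw":0.7,"tx":-0.4,"ty":0,"tz":0,"turn":0},
  {"jaw":0.7,"tx":-0.55,"ty":0,"tz":0,"turn":0},
  {"jaw":0.7,"tx":-0.7,"ty":0,"tz":0,"turn":0},
  {"jaw":0.7,"tx":-0.85,"ty":0,"tz":0,"turn":0},
  {"jaw":0.7,"tx":-0.95,"ty":0,"tz":0,"turn":0},
  {"jaw":0.7,"tx":-1.0,"ty":0,"tz":0,"turn":0},
  {"jaw":0.7,"tx":-1.0,"ty":0,"tz":0,"turn":0},
  {"jaw":0.7,"tx":-1.0,"ty":0,"tz":0,"turn":0},
  {"jaw":0.7,"tx":-1.0,"ty":0,"tz":0,"turn":0},
  {"jaw":0.7,"tx":-1.0,"ty":0,"tz":0,"turn":0},
])

```text
t: 36.8
tool_pos: [0.518, 0.0225, 0.1855]
orientation: [-2.182, -2.26, -0.0]
force: [0.4, -0.1, -0.4]
opening: 0.065
```

```bash
python3 m.py | grep -v black; python3 - <<'E'
from h import *
p,d=robot.read_camera('scene');q,d=robot.read_camera('side')
cv2.imwrite('pics/c12.png',np.vstack([cv2.resize(p[130:230,320:480],(640,300)),cv2.resize(q[70:190,200:330],(640,290))[:,:]]))
go(0.5,0,.2,0)
E
```

```text
side bench z 0.001670061131942402
green 155 [311.  19.] mean [0.6864 0.6351 0.0812] circ [0.6806 0.6558 0.0901] plane [0.6756 0.6564 0.094 ]
green 162 [267. 119.] mean [0.5178 0.1894 0.0803] circ [0.5164 0.1921 0.0227] plane [0.5162 0.1888 0.0247]
white 172 [269. 138.] mean [0.5157 0.1228 0.081 ] circ [0.5185 0.1252 0.0224] plane [0.5152 0.1244 0.0215]
yellow 60 [245.  49.] [0.4857 0.5748 0.0263]
yellow 187 [217.  51.] [0.404  0.5736 0.026 ]
yellow 327 [349. 337.] [ 0.6166 -0.3556  0.0261]
scene bench z 0.00020932433748066526
red 156 [413. 161.] mean [0.5149 0.2572 0.0783] circ [0.5136 0.2583 0.0217] plane [0.5181 0.2557 0.024 ]
green 181 [542. 147.] mean [0.5976 0.6134 0.0804] circ [0.6072 0.6323 0.0653] plane [0.607  0.6328 0.0735]
green 167 [390. 168.] mean [0.5179 0.1902 0.079 ] circ [0.5139 0.1915 0.0216] plane [0.5191 0.1897 0.0231]
blue 129 [435. 154.] mean [0.5132 0.3225 0.079 ] circ [0.5091 0.3243 0.0212] plane [0.5132 0.3199 0.023 ]
white 150 [364. 174.] mean [0.5137 0.1253 0.0794] circ [0.514  0.1258 0.0205] plane [0.5143 0.1249 0.0197]
yellow 47 [446. 171.] [0.5226 0.3646 0.0245]
yellow 232 [160. 296.] [ 0.6187 -0.353   0.0254]
yellow 76 [304. 365.] [ 0.842  -0.1803  0.0242]
t 37.0 tcp [0.5181 0.0218 0.1857] jaw 1.9 zaxis [ 0.  0. -1.] q [-0.06 -0.07  1.76  0.    1.46 -0.09] F [-0.5 -1.  -0.3] op 0.0651
move tx -0.0705 ty -0.0626 tz -0.0478 turn 0.0108 rows 0.6344586319269576
```

View pics/c12.png

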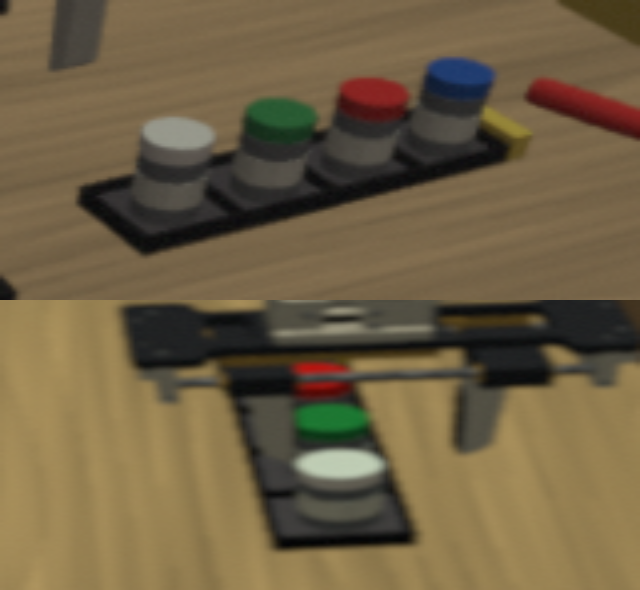

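The scene crop (top) shows white (178,165), green (280,150), red (372,125) and blue (458,100), all upright in their own pockets with blue next to the yellow end. The lid tops measure about z = 0.080, as they should. The gripper is clear of everything, so I'll hand in.

```bash
python3 -c "
from plant import robot
print(robot.close_job())"
```

```text
the job is handed in; nothing more can be done
None
```

I moved all four jars to the dispatch rack in reverse order and handed the job in at about 37 s. Counted from the dispatch rack's yellow end, they now stand blue, red, green, white. Each jar was lowered slowly until the wrist force showed it touching the pocket floor (6 N at most in any reading), then released.

**Last checks:**
- The scene camera showed all four jars upright, one to a pocket, with lid tops at 78–79 mm against the expected 80 mm. Lid centres were within about 6 mm of the pocket centres, inside the roughly 11 mm of slack.
- The gripper was open and clear of everything. The pink jars were never touched.
- In the side view the gripper hid blue and part of red, so that camera confirmed only white and green. The two cameras put the jars within about 3 mm of each other, and some jars read 3–6 mm off-centre across the rack.

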